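# Peel one parts tray off the clinging nest and hold it out over the work mat

### The arm

A 7-joint arm with a two-finger parallel gripper is mounted at the origin on the work surface. World frame = base frame: x ahead of the robot, y to its left, z up, the work surface at z = 0. Lengths are in m, angles in degrees, forces in N, time in s.
With the tool pointing down it reaches from about 0.4 to 0.75 m from the base axis. Payload 19.5 kg.
Tool frame: the origin (TCP) lies on the centre line of the jaws, within the pads' length; the fingertips stand 22 mm ahead of it and the grasp point (between the pads) lies 3 mm ahead of it; z points along the fingers, y is the line along which they close (so a half turn about z gives the same grasp; the last joint's range is limited). The gripper opens to 85 mm and grips with 20 to 120 N. Pads are 22 mm wide; open, the fingers measure 114 mm over their backs; the gripper's body (76 mm by 85 mm) begins 54 mm behind the grasp point. The pads swing forward as they close: fully open they stand 13 mm farther back than shut.
Start: joints at [-72.233, 40.479, -1.581, 85.061, 1.261, 54.483, -4.326], TCP at [0.198, 0.54, 0.253] pointing down, gripper open.
Joint ranges: [-155.06, 155.06], [-18.47, 123.98], [-90, 86.84], [0, 140.48], [-83.41, 263.41], [0, 116], [-161.91, 161.91]. Speed limits (degrees/s): [108.29, 108.29, 147.25, 147.25, 172.46, 172.46, 172.46].

### API

Orientations are given as a 3x3 rotation matrix whose columns are the frame's x, y, z axes.
In Python, from cell import arm gives the robot as it stands.
- The arm moves only by the shell command python3 -m jog 'ROWS' [OPENING] [FORCE]. ROWS is text: rows parted by semicolons, each of 6 numbers parted by spaces: the shift along the tool's x, y, z in m, then the turn, a rotation vector about the tool's x, y, z in degrees. In form: tx ty tz wx wy wz; .... A call has 1 to 20 rows; each row is the pose to reach, as a shift and turn from the pose commanded when the call began, along the tool's axes at that moment; what a row does not reach only later rows make up. A row lasts 1/8 s, in which the tool goes at most 62.5 mm and 10.7 degrees, less where a joint would pass 70% of its speed; a pose out of reach is approached as far as the arm can. A call with a gripper value outside its range is refused whole. OPENING is the finger opening in m, from 0 to 0.0854, set as the call begins (- or left out, the last holds). The fingers move at their own pace and stop on an object; FORCE is the grip in N (left out, the last holds). Time passes only in rows, so rows that repeat a pose let the fingers close. It gives the time, the measured TCP pose, the force, the opening and the grip force at its end, in the units of the state.
- arm.read_state(): the state, without advancing time (a new reading comes with each control period).
- arm.get_image(name): name is "scene" or "top"; returns a dict with "image" (480x640x3 uint8, red, green, blue), "vertical_fov" (degrees; the focal length in pixels is half the picture's height over the tangent of half this angle, whatever the lens; pixels are square), "cx", "cy" (the principal point, pixels), "rvec" (rotation vector, rad) and "tvec" (3), from world to camera coordinates, as OpenCV has them. Camera axes: x right, y down, z forward; pixel columns grow to the right and rows downward; lengths in m; the calibration is good to about 2 mm. A picture is of the moment at which its call begins. There is no depth.
- arm.finish_job(): hands the job in; it is judged then, once.
Trained networks look in the newest picture that a camera, given by its name, has taken for a name from the list of things; names that differ only in an ending like _2 or _b are one class to them, and where a whole thing is asked for, a point or a joint stands for the part that bears it (a point fixed in the world has none). Each returns a list of dicts, best first, with "score" (0 to 1); they miss things now and then, are a little off and sometimes report something else, mostly with a low value. They report only what shows in the picture. A call takes as long as a camera call. They do not tell look-alikes from the thing itself.
- arm.cut_out(camera, target): "mask" (480x640 bool, what is visible of it) and "point" ([column, row] in pixels, amid what is visible of it).
- arm.place_of(camera, target): "point" ([column, row] in pixels: a listed point, or the origin of a listed thing).
The state is a dict: "clock": time; "joints": joint angles; "qd": joint speeds; "effort": joint torques, N m; "ee_pos": TCP position; "eef_rot": TCP orientation; "force": force on the tool from outside, world axes, zero at the start; "moment": the same for the moment, N m; "finger_gap": opening from 0.0 (shut) to 1.0 (fully open); "grip_force": force on a finger pad.
Only numpy, scipy, OpenCV 4.12 (cv2) and the standard library are available. Lean on these libraries where they do the work, as an engineer would, in place of code of your own. Each camera call takes 0.05 s, during which the arm holds its last target. There are 200 camera calls.

### The job

Pull the roll-out shelf under the bench riser all the way out. The nested parts trays on it cling together: peel off only the yellow top tray by raising one corner a couple of centimetres first, while the opposite corner is still down in the nest, then lift it clear and leave the other trays seated on the open shelf. Finish while still holding the yellow tray in the gripper, without putting it down: at rest, level and open side up, over the middle of the green work mat and about 15 cm above it, with the spool, jar, meter and screwdriver left undisturbed.

Things in the scene. Friction and masses are not known exactly. Their poses are not given: they have to be found in the camera images.
- riser: Fixed blue-grey steel bench riser, 270 mm wide and deep, deck 130 to 145 mm above the bench; on the deck's rear a fixed grey power supply, top at 200 mm. It faces the robot (-x of its frame). Origin on the bench on the middle line, 100 mm in front (-x) of the deck's front edge. A roll-out shelf slides under the deck along the riser's -x.
- rollout (a joint): How far the roll-out shelf is pulled out, m: 0 = home, 0.125 = its end stop; starts home. It runs along the riser's own -x with about 2 N of friction and stays where it is left.
- handle (a point): Middle of the shelf's horizontal steel bar handle, 120 mm long along the riser's y, about 10 mm thick, 58 mm above the bench, 35 mm in front of the shelf's blue front panel (250 mm wide, top edge 60 mm above the bench). Axes parallel to the riser's. The middle of the stack lies 115 mm behind it (+x); the shelf's liner is 38 mm below it.
- tray: Yellow formed parts tray, top of the nest, 0.13 to 0.20 kg, 110 mm along x, 180 mm along y, 32 mm high. Origin: centre of its underside, z up through its open top. All round runs a rim 10 mm wide and 15 mm deep (17 to 32 mm above the origin); grip across it from above, one finger inside. Its floor is 3 mm, its ribs 11 mm above the origin. Nested, its top is 112 mm above the bench.
- second: Red tray, next one down, 0.16 kg, 110 mm along x, 180 mm along y, 32 mm high; origin: centre of its underside, 15 mm below the yellow tray's. The yellow rim stands right on its rim (same outline): fingertips more than 15 mm below the yellow rim's top grip both. Yellow clings to red at the four corners, 1 to 2 N a corner, let go after 5 mm of lift; red to blue half as strong again.
- stack: The three lower trays as one (blue, red, blue), 0.48 kg, 110 x 180 x 62 mm, standing loose on the shelf's rubber liner between low locating strips. Origin: centre of its underside, 20 mm above the bench, 45 mm below the red tray's. With the shelf fully out, all trays stand 35 mm clear in front of the deck.
- mat: Fixed green work mat, 200 mm (x) by 280 mm (y), 3 mm thick; origin: centre of its underside on the bench. The riser and the mat may be on either side.
- spool: Solder spool, 52 mm across, 40 mm high, standing on the riser's deck; leave alone. Origin: centre of its underside.
- jar: Small glass jar with blue cap, 40 mm across, 45 mm high, on the riser's deck; leave alone. Origin: centre of its underside.
- meter: Orange hand multimeter, 130 x 70 x 32 mm, lying beyond the mat; leave alone. Origin: centre of its underside, x along its length.
- screwdriver: Screwdriver about 200 mm long and 30 mm high, lying along y on the far half of the mat; leave alone. Origin: under its middle.
Things that resemble listed ones, but are neither listed nor needed, are in the scene too. Leave any black or purple look-alike of the tray alone.

How it is judged:
By the outcome, as a careful person would: the job done as asked, in the order asked, and still so for the second after the job is handed in, while the arm keeps its last pose, push and grip.
It also fails if it takes over 58 s, if anything falls off the work surface, if the arm or the gripper's body presses on something with over 40 N, if the wrist force passes 120 N, or if a joint passes its speed limit or range.

## Working session

There is one attempt and no reset: what is moved stays moved. The work goes in short steps, Python scripts to look and compute and a shell command to move; the robot and the scene stay as the last step left them, time stands still between calls to the robot, and variables do not carry over. Pictures are saved under pics/ and viewed, at most 10 in all, crops included, and the job is handed in when it is done.

```bash
mkdir -p pics; cat > h.py <<'E'
import numpy as np, cv2
from cell import arm
def cam(n):
    d=arm.get_image(n); f=240/np.tan(np.radians(d["vertical_fov"]/2))
    K=np.array([[f,0,d["cx"]],[0,f,d["cy"]],[0,0,1.]]); R=cv2.Rodrigues(np.array(d["rvec"],float))[0]; t=np.array(d["tvec"],float).ravel()
    return d,K,R,t
def back(c,p,z):
    d,K,R,t=c; r=R.T@np.linalg.inv(K)@np.array([p[0],p[1],1.]); o=-R.T@t
    return o+r*(z-o[2])/r[2]
def proj(c,P):
    d,K,R,t=c; q=(R@np.atleast_2d(P).T).T+t; q=q@K.T; return q[:,:2]/q[:,2:]
def save(c,n): cv2.imwrite("pics/"+n,c[0]["image"][:,:,::-1])
E
python3 - <<'E'
from h import *
np.set_printoptions(precision=4,suppress=True)
s=arm.read_state(); print(s["clock"],s["ee_pos"],s["eef_rot"],s["force"])
Z=dict(riser=0,handle=.058,tray=.08,second=.065,stack=.02,mat=0,spool=.145,jar=.145,meter=0,screwdriver=.003)
for n in("scene","top"):
    c=cam(n); save(c,n+"0.png"); print(n,-c[2].T@c[3])
    for k,z in Z.items():
        for r in arm.place_of(n,k)[:3]: print(k,round(r["score"],2),np.round(r["point"]),back(c,r["point"],z))
E
```

```text
0.0 [0.1981 0.5396 0.2528] [[-0.9387  0.3446 -0.0003]
 [ 0.3446  0.9387 -0.001 ]
 [-0.     -0.0011 -1.    ]] [ 0.0046  0.657  -0.0518]
scene [ 1.1858 -0.6653  1.4244]
handle 0.64 [340. 253.] [ 0.5771 -0.1674  0.058 ]
tray 0.87 [245. 302.] [ 0.5712 -0.4477  0.08  ]
tray 0.75 [154. 346.] [ 0.5475 -0.6813  0.08  ]
tray 0.71 [249. 210.] [ 0.3422 -0.2976  0.08  ]
mat 0.94 [447. 198.] [ 0.5776  0.2154 -0.    ]
spool 0.79 [390. 265.] [ 0.7132 -0.1183  0.145 ]
jar 0.76 [346. 283.] [ 0.6927 -0.234   0.145 ]
meter 0.78 [490. 232.] [0.7334 0.2381 0.    ]
screwdriver 0.84 [459. 214.] [0.6405 0.2076 0.003 ]
top [ 0.3004 -0.1986  1.3397]
handle 0.58 [316. 222.] [ 0.5776 -0.1707  0.058 ]
tray 0.97 [513. 250.] [ 0.4955 -0.662   0.08  ]
tray 0.84 [416. 238.] [ 0.53   -0.4226  0.08  ]
tray 0.81 [318. 177.] [ 0.6919 -0.1762  0.08  ]
stack 0.63 [320. 183.] [ 0.6944 -0.1796  0.02  ]
mat 0.57 [173. 221.] [0.5965 0.2236 0.    ]
spool 0.87 [294. 162.] [ 0.7118 -0.1171  0.145 ]
jar 0.58 [341. 164.] [ 0.7033 -0.234   0.145 ]
meter 0.64 [165. 169.] [0.7457 0.2507 0.    ]
screwdriver 0.75 [177. 201.] [0.6534 0.2142 0.003 ]
```

View pics/scene0.png

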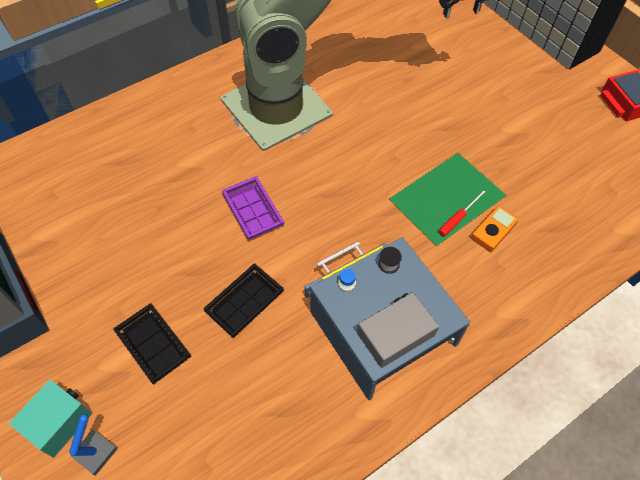

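View pics/top0.png

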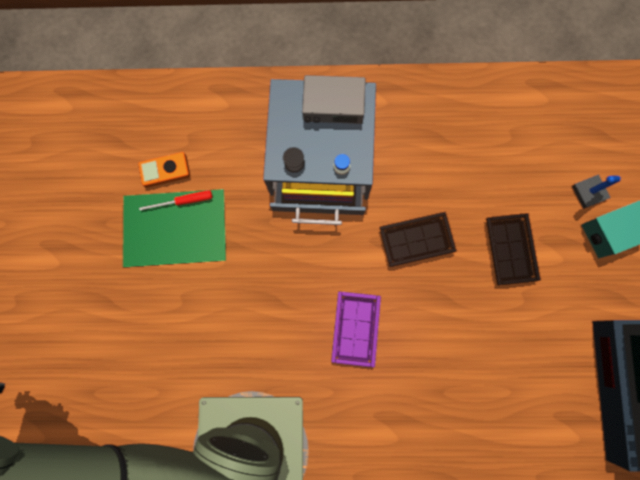

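The scene picture shows the riser facing the robot, with the spool (390,262) and jar (346,283) on its deck, the handle near (340,257), and the mat at (447,198) with the screwdriver and meter. The top view agrees: handle bar at (317,222), yellow strip visible at (318,190), mat at (174,228). The purple and black trays are decoys.

```bash
python3 - <<'E'
from h import *
np.set_printoptions(precision=4,suppress=True)
def rect(c,m,z,lab):
    ys,xs=np.nonzero(m); P=np.array([back(c,p,z)[:2] for p in zip(xs,ys)],np.float32)
    print(lab,len(P),cv2.minAreaRect(P*1000),np.median(P,0))
for n in("scene","top"):
    c=cam(n); im=c[0]["image"].astype(int); hsv=cv2.cvtColor(c[0]["image"],cv2.COLOR_RGB2HSV)
    rect(c,arm.cut_out(n,"mat")[0]["mask"],.003,n+" mat")
    g=(hsv[...,0]>50)&(hsv[...,0]<80)&(hsv[...,1]>120); k,l,st,_=cv2.connectedComponentsWithStats(g.astype(np.uint8)); 
    rect(c,l==1+np.argmax(st[1:,4]),.003,n+" green")
    w=(im.min(2)>150)&(hsv[...,1]<60)
    p=proj(c,[[.577,-.17,.058]])[0].astype(int); box=np.zeros(w.shape,bool); box[p[1]-22:p[1]+12,p[0]-32:p[0]+32]=1
    b=proj(c,[[.62,-.05,.06],[.55,-.05,.06],[.55,-.29,.06],[.62,-.29,.06]]) 
    rect(c,w&box,.06,n+" handle")
    bl=(hsv[...,0]>95)&(hsv[...,0]<125)&(hsv[...,1]>40)
    cv2.imwrite(f"pics/{n}_crop.png",cv2.resize(c[0]["image"][p[1]-60:p[1]+40,p[0]-70:p[0]+70,::-1],None,fx=5,fy=5,interpolation=cv2.INTER_CUBIC)); print(p)
E
```

```text
scene mat 5105 ((577.274658203125, 218.79812622070312), (199.65260314941406, 280.3323974609375), 3.3434066772460938) [0.5743 0.219 ]
scene green 4938 ((577.0992431640625, 217.73898315429688), (197.3751678466797, 276.3455810546875), 3.333827495574951) [0.5725 0.218 ]
scene handle 182 ((578.007080078125, -172.2490234375), (124.2843017578125, 39.000511169433594), 72.31663513183594) [ 0.5786 -0.1636]
[338 253]
top mat 7031 ((578.7678833007812, 219.70816040039062), (205.24818420410156, 283.8392333984375), 3.2485430240631104) [0.5719 0.2259]
top green 6298 ((578.79541015625, 219.62490844726562), (196.08334350585938, 271.6551818847656), 3.600893259048462) [0.5682 0.2263]
top handle 166 ((594.117431640625, -171.89578247070312), (122.14469146728516, 37.633338928222656), 87.85861206054688) [ 0.5801 -0.1754]
[315 222]
```

View pics/top_crop.png

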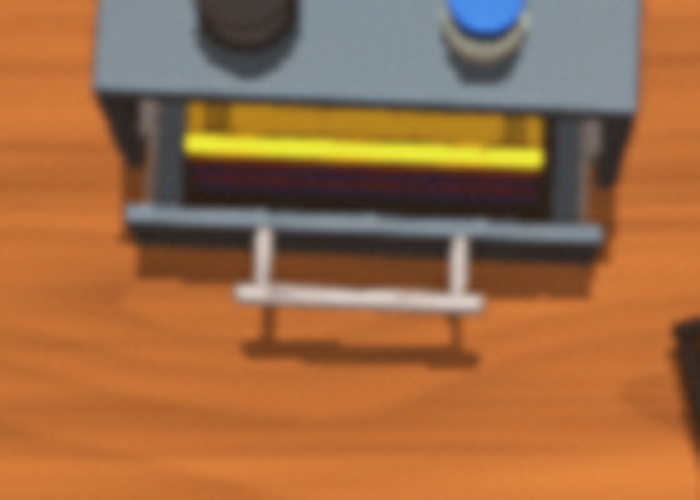

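The crop (origin 245,162, ×5) shows the handle bar from (237,292) to (483,303), the deck's front edge from (97,88) to (637,108) and the yellow rim front from (183,145) to (545,160).

```bash
cat >> h.py <<'E'
from scipy.spatial.transform import Rotation as Ro
def rows(p,R):
    "shift/turn from present pose (tool axes) to TCP p,R"
    s=arm.read_state(); R0=np.array(s["eef_rot"]); print("shift",R0.T@(np.array(p)-s["ee_pos"]),"turn",Ro.from_matrix(R0.T@R).as_rotvec(degrees=True))
def down(yaw): # tool y axis at world angle yaw (deg), z down
    a=np.radians(yaw); y=np.array([np.cos(a),np.sin(a),0]); z=np.array([0,0,-1.]); return np.stack([np.cross(y,z),y,z],1)
E
python3 - <<'E'
from h import *
np.set_printoptions(precision=4,suppress=True)
c=cam("top")
for z,a,b in((.06,(237,292),(483,303)),(.145,(97,88),(637,108)),(.112,(183,145),(545,160))):
    A,B=[back(c,(p[0]/5+244.6,p[1]/5+161.6),z) for p in(a,b)]; d=A-B
    print(A,B,(A+B)/2,np.linalg.norm(d),np.degrees(np.arctan2(-d[0],d[1])))
for y in(-1.5,178.5): rows([.577,-.171,.15],down(y))
E
```

```text
[ 0.5829 -0.1079  0.06  ] [ 0.5757 -0.2354  0.06  ] [ 0.5793 -0.1717  0.06  ] 0.12777481008302877 -3.208708813593533
[ 0.6678 -0.0444  0.145 ] [ 0.6542 -0.3096  0.145 ] [ 0.661 -0.177  0.145] 0.2655439052933493 -2.9236862079320245
[ 0.6475 -0.084   0.112 ] [ 0.6375 -0.266   0.112 ] [ 0.6425 -0.175   0.112 ] 0.1822522369882784 -3.138320350490222
shift [-0.6006 -0.5366  0.1033] turn [-0.0052  0.003  71.342 ]
shift [-0.6006 -0.5366  0.1033] turn [  -0.0033   -0.0057 -108.658 ]
```

```bash
python3 -m jog '-.6017 -.5367 0 0 0 72.9;-.6017 -.5367 0 0 0 72.9;-.6017 -.5367 0 0 0 72.9;-.6017 -.5367 0 0 0 72.9;-.6017 -.5367 0 0 0 72.9;-.6017 -.5367 0 0 0 72.9;-.6017 -.5367 0 0 0 72.9;-.6017 -.5367 0 0 0 72.9;-.6017 -.5367 0 0 0 72.9;-.6017 -.5367 0 0 0 72.9;-.6017 -.5367 0 0 0 72.9;-.6017 -.5367 0 0 0 72.9;-.6017 -.5367 .05 0 0 72.9;-.6017 -.5367 .1 0 0 72.9;-.6017 -.5367 .13 0 0 72.9;-.6017 -.5367 .13 0 0 72.9;-.6017 -.5367 .13 0 0 72.9;-.6017 -.5367 .13 0 0 72.9' .024 80
python3 - <<'E'
from h import *
np.set_printoptions(precision=4,suppress=True)
rows([.578,-.1715,.054],down(-3.1))
c=cam("scene");p=proj(c,[[.577,-.17,.08]])[0].astype(int)
cv2.imwrite("pics/a.png",cv2.resize(c[0]["image"][p[1]-60:p[1]+60,p[0]-80:p[0]+80,::-1],None,fx=5,fy=5,interpolation=cv2.INTER_CUBIC)); print(p)
E
```

```text
clock: 3.6
ee_pos: [0.5786, -0.1714, 0.1249]
eef_rot: [[0.053, 0.999, 0.002], [0.999, -0.053, -0.001], [-0.001, 0.002, -1.0]]
force: [-0.2, 0.8, -0.0]
finger_gap: 0.28
grip_force: 0.0
shift [-0.0001 -0.0008  0.0709] turn [0.1242 0.0302 0.0564]
[338 248]
```

```bash
python3 -m jog '0 -.0008 .02 0 0 0;0 -.0008 .04 0 0 0;0 -.0008 .055 0 0 0;0 -.0008 .071 0 0 0;0 -.0008 .071 0 0 0'
python3 -m jog '0 0 0 0 0 0;0 0 0 0 0 0;0 0 0 0 0 0;0 0 0 0 0 0' 0 80
```

```text
clock: 4.28
ee_pos: [0.5768, -0.1713, 0.0515]
eef_rot: [[0.053, 0.999, -0.001], [0.999, -0.053, 0.0], [0.0, -0.001, -1.0]]
force: [0.6, -0.8, 0.3]
finger_gap: 0.283
grip_force: 0.0
clock: 4.78
ee_pos: [0.5766, -0.1714, 0.0526]
eef_rot: [[0.054, 0.999, -0.001], [0.999, -0.054, 0.0], [0.0, -0.001, -1.0]]
force: [-5.6, 0.1, -0.0]
finger_gap: 0.108
grip_force: 77.8
```

```bash
python3 -m jog '0 -.008 0 0 0 0;0 -.02 0 0 0 0;0 -.035 0 0 0 0;0 -.05 0 0 0 0;0 -.065 0 0 0 0;0 -.08 0 0 0 0;0 -.095 0 0 0 0;0 -.108 0 0 0 0;0 -.117 0 0 0 0;0 -.123 0 0 0 0;0 -.126 0 0 0 0;0 -.126 0 0 0 0'
python3 -c "
from cell import arm;print(arm.read_state()['force'])"
```

```text
clock: 6.28
ee_pos: [0.4518, -0.1642, 0.0526]
eef_rot: [[0.053, 0.999, 0.001], [0.999, -0.053, 0.0], [0.0, 0.001, -1.0]]
force: [3.1, 5.2, -2.6]
finger_gap: 0.103
grip_force: 79.1
[ 3.08203759  5.24424969 -2.55493939]
```

```bash
python3 -m jog '0 -.002 0 0 0 0;0 -.004 0 0 0 0;0 -.004 0 0 0 0'
python3 -m jog '0 -.0 0 0 0 0;0 0 0 0 0 0;0 0 0 0 0 0' .024
```

```text
clock: 6.65
ee_pos: [0.4516, -0.1643, 0.0527]
eef_rot: [[0.051, 0.999, 0.009], [0.999, -0.051, -0.002], [-0.001, 0.009, -1.0]]
force: [26.1, 5.1, -18.9]
finger_gap: 0.112
grip_force: 78.2
clock: 7.02
ee_pos: [0.4472, -0.1646, 0.0524]
eef_rot: [[0.054, 0.999, -0.0], [0.999, -0.054, -0.0], [-0.0, -0.0, -1.0]]
force: [0.4, 0.1, -0.7]
finger_gap: 0.279
grip_force: 0.0
```

```bash
python3 -m jog '0 0 -.05 0 0 0;0 0 -.1 0 0 0;.05 0 -.13 0 0 -10;.1 0 -.15 0 0 -20;.15 0 -.15 0 0 -30;.2 0 -.15 0 0 -40;.2 0 -.15 0 0 -50;.2 0 -.15 0 0 -60;.2 0 -.15 0 0 -60' .04
python3 - <<'E'
from h import *
np.set_printoptions(precision=4,suppress=True)
print(np.round(arm.read_state()["joints"]))
for n in("scene","top"):
    c=cam(n)
    for k,z in(("handle",.058),("tray",.08),("second",.065)):
        for r in arm.place_of(n,k)[:4]: print(n,k,round(r["score"],2),np.round(r["point"]),back(c,r["point"],z))
    hsv=cv2.cvtColor(c[0]["image"],cv2.COLOR_RGB2HSV); m=(hsv[...,0]>22)&(hsv[...,0]<34)&(hsv[...,1]>150)&(hsv[...,2]>90)
    k,l,st,_=cv2.connectedComponentsWithStats(m.astype(np.uint8))
    p=proj(c,[[.567,-.165,.1]])[0].astype(int)
    lab=l[p[1]-25:p[1]+25,p[0]-40:p[0]+40]; i=np.bincount(lab[lab>0]).argmax(); ys,xs=np.nonzero(l==i)
    P=np.array([back(c,q,.112)[:2] for q in zip(xs,ys)],np.float32); print(len(P),cv2.minAreaRect(P*1000))
    cv2.imwrite(f"pics/{n}_b.png",cv2.resize(c[0]["image"][p[1]-60:p[1]+60,p[0]-80:p[0]+80,::-1],None,fx=5,fy=5,interpolation=cv2.INTER_CUBIC)); print(p)
E
```

```text
clock: 8.15
ee_pos: [0.4579, 0.035, 0.2023]
eef_rot: [[-0.837, 0.547, -0.0], [0.547, 0.837, 0.0], [0.0, -0.0, -1.0]]
force: [-1.1, -0.1, 0.4]
finger_gap: 0.467
grip_force: 0.0
[ -6.  36.  -5. 112.   5.  32.  43.]
scene handle 0.96 [314. 218.] [ 0.4495 -0.16    0.058 ]
scene tray 0.93 [246. 304.] [ 0.5761 -0.4481  0.08  ]
scene tray 0.75 [251. 212.] [ 0.3507 -0.2971  0.08  ]
scene tray 0.7 [153. 344.] [ 0.5415 -0.6822  0.08  ]
scene tray 0.56 [338. 248.] [ 0.5735 -0.1722  0.08  ]
scene second 0.71 [335. 249.] [ 0.5645 -0.1738  0.065 ]
2184 ((570.8926391601562, -172.64622497558594), (179.8580780029297, 113.25587463378906), 87.14337158203125)
[338 241]
top handle 0.6 [317. 267.] [ 0.4598 -0.1711  0.058 ]
top tray 0.85 [319. 225.] [ 0.5652 -0.1783  0.08  ]
top tray 0.81 [511. 247.] [ 0.5026 -0.6588  0.08  ]
top tray 0.64 [415. 237.] [ 0.5306 -0.4204  0.08  ]
2760 ((569.3017578125, -171.60462951660156), (182.01014709472656, 110.91692352294922), 86.71251678466797)
[313 222]
```

View pics/top_b.png

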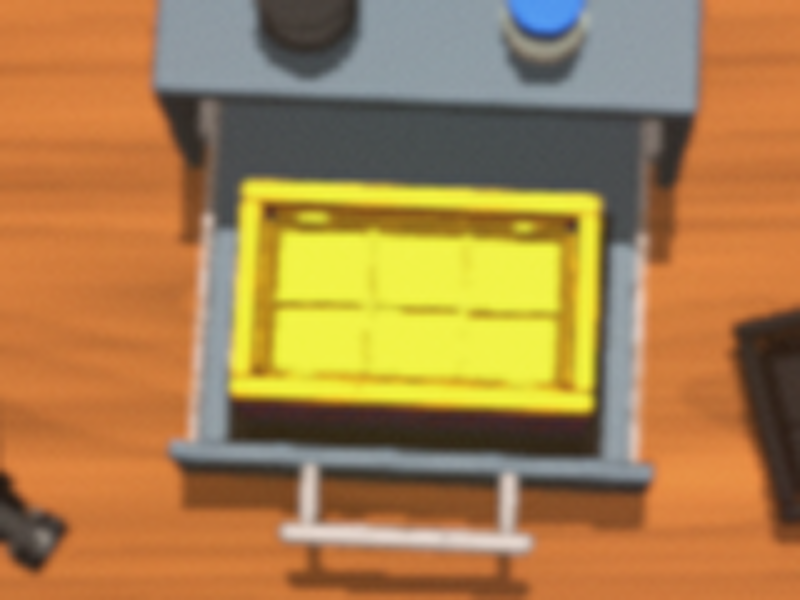

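View pics/scene_b.png

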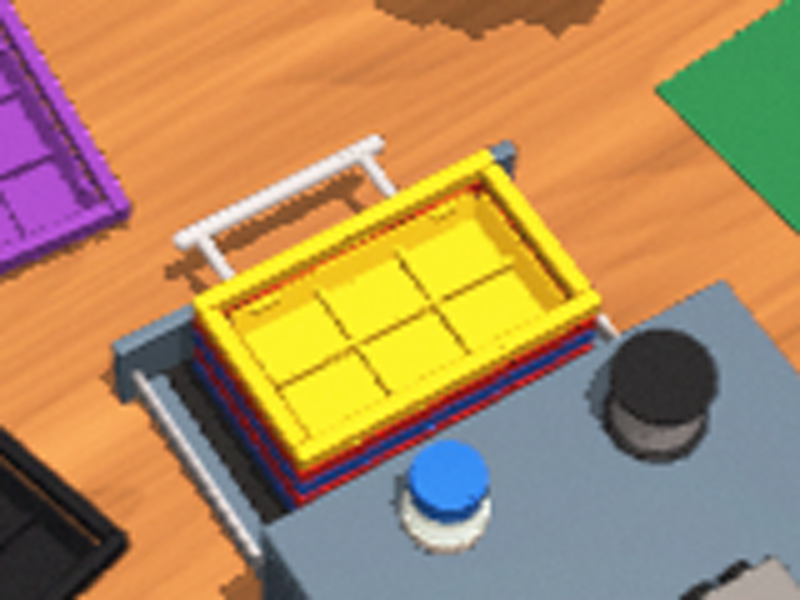

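Both crops show the shelf fully out and the nest seated and clear of the deck. In the top crop the yellow rim runs from (240,185) to (600,410). Before gripping, I'll calibrate the fingertip depth at a near-closed opening with a gentle touch on bare bench.

```bash
python3 -m jog '0 0 .05 0 0 -10;0 0 .1 0 0 -20;0 0 .14 0 0 -30;0 0 .165 0 0 -30;0 0 .172 0 0 -30;0 0 .172 0 0 -30' .010
python3 -m jog '0 0 .003 0 0 0;0 0 .003 0 0 0'
python3 -m jog '0 0 .003 0 0 0;0 0 .003 0 0 0'
python3 -m jog '0 0 .003 0 0 0;0 0 .003 0 0 0'
```

```text
clock: 9.3
ee_pos: [0.4582, 0.0353, 0.0307]
eef_rot: [[-0.999, 0.054, 0.0], [0.054, 0.999, -0.0], [-0.0, -0.0, -1.0]]
force: [-0.1, 0.1, 0.2]
finger_gap: 0.117
grip_force: 0.0
clock: 9.55
ee_pos: [0.4583, 0.0353, 0.0278]
eef_rot: [[-0.999, 0.054, 0.001], [0.054, 0.999, 0.0], [-0.001, 0.0, -1.0]]
force: [1.0, -0.6, 0.2]
finger_gap: 0.118
grip_force: 0.0
clock: 9.8
ee_pos: [0.4581, 0.0353, 0.0243]
eef_rot: [[-0.999, 0.053, -0.0], [0.053, 0.999, -0.0], [0.0, -0.0, -1.0]]
force: [-0.0, -0.4, 0.4]
finger_gap: 0.119
grip_force: 0.0
clock: 10.05
ee_pos: [0.4582, 0.0352, 0.0222]
eef_rot: [[-0.999, 0.053, 0.001], [0.053, 0.999, -0.0], [-0.001, -0.0, -1.0]]
force: [-3.3, 1.0, 33.0]
finger_gap: 0.117
grip_force: 16.6
```

```bash
python3 - <<'E'
from h import *
np.set_printoptions(precision=4,suppress=True)
rows([.5354,-.2549,.16],down(86.9))
E
```

```text
shift [-0.0927 -0.2856 -0.1377] turn [-0.0089  0.0551  0.0472]
```

```bash
python3 -m jog '0 0 -.06 0 0 0;0 0 -.12 0 0 0;-.02 -.05 -.16 0 0 0;-.04 -.1 -.16 0 0 0;-.06 -.15 -.16 0 0 0;-.08 -.2 -.16 0 0 0;-.0927 -.25 -.16 0 0 0;-.0927 -.2856 -.16 0 0 0;-.0927 -.2856 -.138 0 0 0;-.0927 -.2856 -.138 0 0 0' .032
python3 - <<'E'
from h import *
np.set_printoptions(precision=4,suppress=True)
rows([.5354,-.2549,.123],down(86.9))
c=cam("scene");p=proj(c,[[.535,-.255,.13]])[0].astype(int)
cv2.imwrite("pics/g.png",cv2.resize(c[0]["image"][p[1]-60:p[1]+60,p[0]-80:p[0]+80,::-1],None,fx=5,fy=5,interpolation=cv2.INTER_CUBIC))
E
```

```text
clock: 11.3
ee_pos: [0.5347, -0.2547, 0.1581]
eef_rot: [[-0.999, 0.053, -0.002], [0.053, 0.999, 0.001], [0.002, 0.001, -1.0]]
force: [-0.6, 0.2, 0.3]
finger_gap: 0.377
grip_force: 0.0
shift [-0.0008 -0.0002  0.0351] turn [ 0.0525 -0.1351  0.035 ]
```

View pics/g.png

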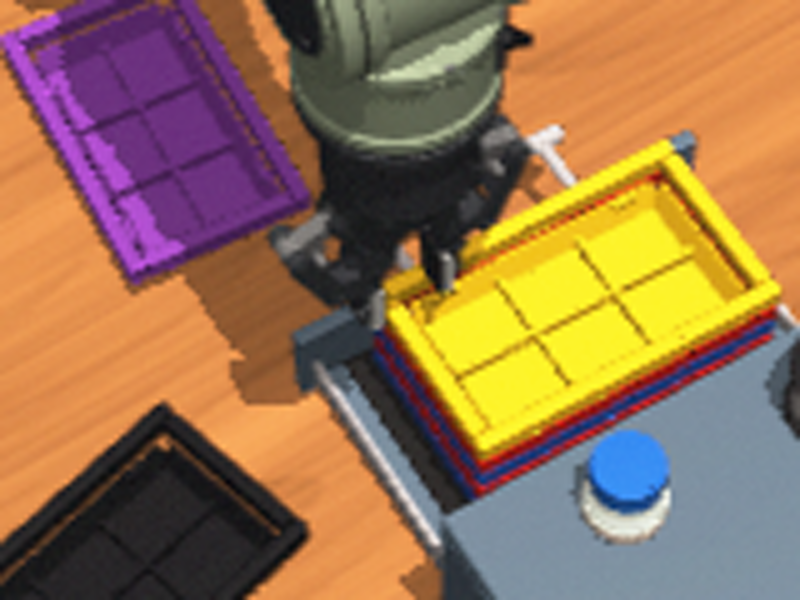

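The picture shows the fingertips at (377,308) and (447,270), straddling the right short rim near the front corner (405,300). I'll go down and close.

```bash
python3 -m jog '-.0008 0 .01 0 0 0;-.0008 0 .02 0 0 0;-.0008 0 .03 0 0 0;-.0008 0 .035 0 0 0;-.0008 0 .035 0 0 0'
python3 -m jog '0 0 0 0 0 0;0 0 0 0 0 0;0 0 0 0 0 0;0 0 0 0 0 0;0 0 0 0 0 0' 0 80
python3 - <<'E'
from h import *
np.set_printoptions(precision=4,suppress=True)
s=arm.read_state(); R0=np.array(s["eef_rot"]); p=np.array(s["ee_pos"]); print(p)
a=np.radians(-3.1); ex=np.array([np.cos(a),np.sin(a),0]); ey=np.array([-np.sin(a),np.cos(a),0])
g=np.array([-.028,-.085]); opp=np.array([.055,.09])
piv=p+(opp-g)[0]*ex+(opp-g)[1]*ey; piv[2]=.08
d=(ex*.110+ey*.180); d/=np.linalg.norm(d); ax=np.cross(d,[0,0,1])  # rotate so gripped corner rises
for th in(1,2,3,4,5,6,7):
    for sg in(1,-1):
        Q=Ro.from_rotvec(sg*ax*np.radians(th)).as_matrix(); q=piv+Q@(p-piv)
        if q[2]>p[2]: print(th,R0.T@(q-p),Ro.from_matrix(R0.T@Q@R0).as_rotvec(degrees=True), "corner up",(Q@(-d*.211))[2])
E
```

```text
clock: 11.98
ee_pos: [0.5361, -0.2548, 0.124]
eef_rot: [[-0.999, 0.053, -0.0], [0.053, 0.999, 0.0], [0.0, 0.0, -1.0]]
force: [0.2, -0.5, 0.7]
finger_gap: 0.37
grip_force: 0.0
clock: 12.6
ee_pos: [0.5365, -0.2549, 0.1249]
eef_rot: [[-0.999, 0.053, 0.001], [0.053, 0.999, -0.0], [-0.001, -0.0, -1.0]]
force: [-0.8, 0.9, 6.4]
finger_gap: 0.08
grip_force: 79.0
[ 0.5365 -0.2549  0.1249]
1 [-0.0004  0.0007 -0.0034] [ 0.8529  0.5221 -0.0009] corner up 0.003682457758266822
2 [-0.0009  0.0014 -0.0067] [ 1.7057  1.0443 -0.0018] corner up 0.007363793804227706
3 [-0.0014  0.0022 -0.01  ] [ 2.5586  1.5664 -0.0027] corner up 0.011042886767261149
4 [-0.0019  0.0031 -0.0133] [ 3.4115  2.0885 -0.0036] corner up 0.01471861596001044
5 [-0.0024  0.004  -0.0166] [ 4.2643  2.6106 -0.0045] corner up 0.018389861719755877
6 [-0.003   0.0049 -0.0199] [ 5.1172  3.1328 -0.0053] corner up 0.022055505749474888
7 [-0.0036  0.0059 -0.0231] [ 5.9701  3.6549 -0.0062] corner up 0.02571443145848612
```

```bash
python3 -m jog '-.0004 .0007 -.0034 .85 .52 0;-.0009 .0014 -.0067 1.7 1.05 0;-.0014 .0022 -.01 2.55 1.57 0;-.0014 .0022 -.01 2.55 1.57 0;-.0019 .0031 -.0133 3.4 2.1 0;-.0024 .004 -.0166 4.25 2.6 0;-.003 .0049 -.0199 5.1 3.1 0;-.0036 .0059 -.0231 5.95 3.65 0;-.0036 .0059 -.0231 5.95 3.65 0;-.0036 .0059 -.0231 5.95 3.65 0'
python3 - <<'E'
from h import *
print(arm.read_state()["force"],arm.read_state()["moment"])
c=cam("scene");p=proj(c,[[.57,-.2,.12]])[0].astype(int)
cv2.imwrite("pics/p.png",cv2.resize(c[0]["image"][p[1]-60:p[1]+60,p[0]-80:p[0]+80,::-1],None,fx=5,fy=5,interpolation=cv2.INTER_CUBIC))
E
```

```text
clock: 13.85
ee_pos: [0.5401, -0.2491, 0.1474]
eef_rot: [[-0.996, 0.05, -0.069], [0.057, 0.993, -0.1], [0.063, -0.103, -0.993]]
force: [-0.8, -1.0, -0.3]
finger_gap: 0.088
grip_force: 78.7
[-0.76779132 -1.00824964 -0.3462633 ] [ 0.04813694 -0.02501105  0.03578404]
```

View pics/p.png

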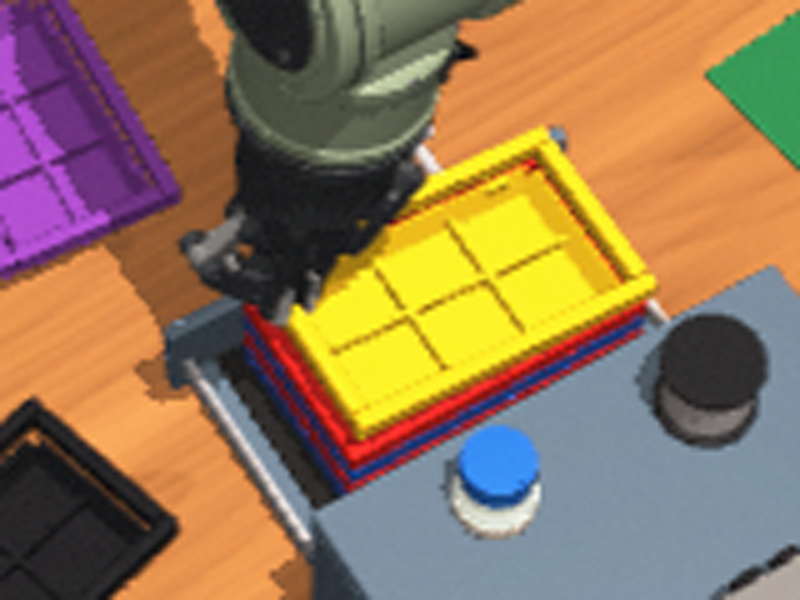

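The picture shows the gripped corner of the yellow tray raised, with the red rim exposed at (250,310)–(355,450). The far corner at (650,285) is still down in the nest and the red tray is seated. Next I'll lift straight up, then level.

```bash
python3 -m jog '.0003 -.0005 -.005 0 0 0;.0006 -.001 -.01 0 0 0;.001 -.0016 -.016 0 0 0;.0015 -.0023 -.023 0 0 0;.0022 -.0036 -.035 0 0 0;.0032 -.0052 -.05 0 0 0;.0044 -.007 -.07 0 0 0;.0057 -.0093 -.09 -1.5 -.9 0;.0063 -.0103 -.1 -3 -1.8 0;.0063 -.0103 -.1 -4.5 -2.75 0;.0063 -.0103 -.1 -5.95 -3.65 0;.0063 -.0103 -.1 -5.95 -3.65 0;.0063 -.0103 -.1 -5.95 -3.65 0' - 100
python3 - <<'E'
from h import *
np.set_printoptions(precision=4,suppress=True)
print(arm.read_state()["force"],arm.read_state()["moment"])
c=cam("scene");save(c,"l.png")
for n in("scene","top"):
    c=cam(n)
    for k,z in(("tray",.175),("second",.065),("stack",.02)):
        for r in arm.place_of(n,k)[:4]: print(n,k,round(r["score"],2),np.round(r["point"]),back(c,r["point"],z))
a=np.radians(-3.1); ex=np.array([np.cos(a),np.sin(a),0]); ey=np.array([-np.sin(a),np.cos(a),0])
m=np.array([.578,.219,0]); t=m-.028*ex-.085*ey; print(t); t[2]=.155+.0449
rows(t,down(86.9))
E
```

```text
clock: 15.52
ee_pos: [0.5402, -0.2489, 0.2478]
eef_rot: [[-0.999, 0.053, -0.001], [0.053, 0.999, 0.0], [0.001, 0.0, -1.0]]
force: [0.5, 0.3, -1.5]
finger_gap: 0.078
grip_force: 102.2
[ 0.4564  0.2807 -1.4899] [-0.1169  0.0648  0.0115]
scene tray 0.88 [247. 304.] [ 0.62   -0.4627  0.175 ]
scene tray 0.87 [250. 211.] [ 0.407 -0.325  0.175]
scene tray 0.8 [343. 222.] [ 0.5639 -0.153   0.175 ]
scene tray 0.77 [154. 343.] [ 0.5857 -0.676   0.175 ]
scene stack 0.84 [338. 260.] [ 0.5759 -0.1714  0.02  ]
top tray 0.98 [312. 212.] [ 0.5769 -0.1629  0.175 ]
top tray 0.7 [515. 248.] [ 0.4861 -0.6318  0.175 ]
top tray 0.62 [417. 234.] [ 0.5217 -0.4093  0.175 ]
top second 0.54 [314. 222.] [ 0.5746 -0.1657  0.065 ]
[0.5454 0.1356 0.    ]
shift [0.0153 0.3844 0.0482] turn [-0.0089 -0.0022  0.0486]
```

View pics/l.png

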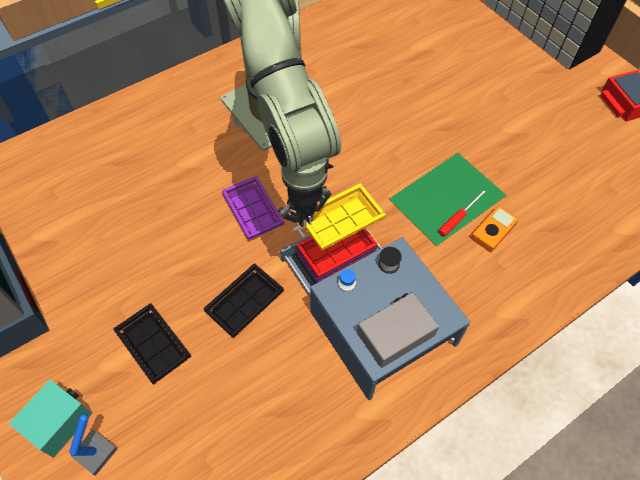

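The picture shows the yellow tray clear at (345,215) and the red tray seated on the open shelf at (335,253). Spool, jar, meter and screwdriver look undisturbed. Now to the mat.

```bash
python3 -m jog '0 .008 0 0 0 0;.001 .022 0 0 0 0;.002 .045 0 0 0 0;.003 .075 0 0 0 0;.004 .105 0 0 0 0;.005 .135 0 0 0 0;.006 .165 0 0 0 0;.008 .195 .005 0 0 0;.009 .225 .012 0 0 0;.01 .255 .02 0 0 0;.012 .285 .028 0 0 0;.013 .315 .035 0 0 0;.014 .342 .042 0 0 0;.015 .364 .047 0 0 0;.015 .378 .05 0 0 0;.015 .3844 .05 0 0 0;.015 .3844 .05 0 0 0;.015 .3844 .05 0 0 0'
python3 - <<'E'
from h import *
np.set_printoptions(precision=4,suppress=True)
for n in("scene","top"):
    c=cam(n); save(c,n+"_f.png")
    hsv=cv2.cvtColor(c[0]["image"],cv2.COLOR_RGB2HSV); m=(hsv[...,0]>22)&(hsv[...,0]<34)&(hsv[...,1]>150)&(hsv[...,2]>90)
    k,l,st,_=cv2.connectedComponentsWithStats(m.astype(np.uint8))
    p=proj(c,[[.578,.23,.16]])[0].astype(int)
    lab=l[p[1]-25:p[1]+25,p[0]-40:p[0]+40]; i=np.bincount(lab[lab>0]).argmax(); ys,xs=np.nonzero(l==i)
    P=np.array([back(c,q,.185)[:2] for q in zip(xs,ys)],np.float32); print(n,len(P),cv2.minAreaRect(P*1000))
    for k,z in(("spool",.145),("jar",.145),("meter",0),("screwdriver",.003),("handle",.058),("stack",.02)):
        for r in arm.place_of(n,k)[:1]: print(k,round(r["score"],2),back(c,r["point"],z))
a=np.hstack([cv2.imread("pics/scene_f.png")[100:340,250:550],cv2.imread("pics/top_f.png")[120:360,90:390]])
cv2.imwrite("pics/f.png",cv2.resize(a,None,fx=1.33,fy=1.33))
print(arm.read_state()["qd"],arm.read_state()["force"])
E
```

```text
clock: 18.23
ee_pos: [0.5459, 0.1348, 0.1983]
eef_rot: [[-0.999, 0.054, 0.0], [0.054, 0.999, -0.0], [-0.0, -0.0, -1.0]]
force: [0.4, 0.2, -1.4]
finger_gap: 0.073
grip_force: 102.2
scene 1565 ((580.2926635742188, 215.31173706054688), (176.94290161132812, 114.90200805664062), 87.76565551757812)
spool 0.61 [ 0.7094 -0.1199  0.145 ]
jar 0.67 [ 0.6925 -0.2291  0.145 ]
meter 0.58 [0.7368 0.2466 0.    ]
screwdriver 0.74 [0.6478 0.2056 0.003 ]
handle 0.83 [ 0.4482 -0.1637  0.058 ]
stack 0.63 [ 0.574  -0.1763  0.02  ]
top 121 ((605.369140625, 139.17764282226562), (47.52981185913086, 26.373350143432617), 2.2558233737945557)
jar 0.58 [ 0.7054 -0.2259  0.145 ]
meter 0.9 [0.7414 0.2502 0.    ]
handle 0.61 [ 0.458  -0.1672  0.058 ]
[-0.0104 -0.0544 -0.0283  0.0074 -0.0229 -0.0319 -0.0476] [-1.1213  0.593  -1.8132]
```

View pics/f.png

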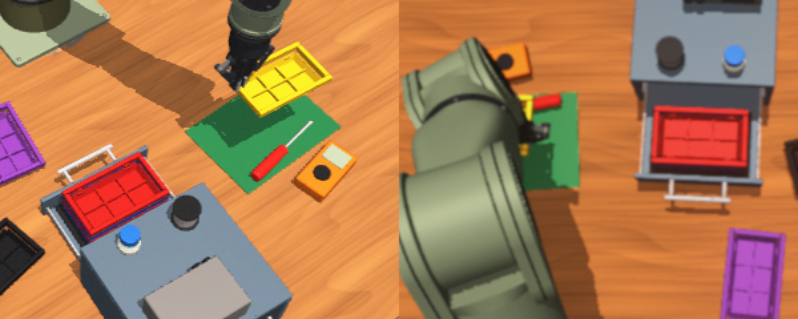

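The final picture shows the yellow tray held over the mat (crop left, 285,80), the red tray seated on the open shelf, and the other items in place. I'll check for levelness by comparing predicted and observed corners.

```bash
python3 - <<'E'
from h import *
from scipy.optimize import least_squares
np.set_printoptions(precision=2,suppress=True)
s=arm.read_state(); p=np.array(s["ee_pos"]); R0=np.array(s["eef_rot"]); print(s["clock"],p)
c=cam("scene"); hsv=cv2.cvtColor(c[0]["image"],cv2.COLOR_RGB2HSV); m=(hsv[...,0]>22)&(hsv[...,0]<34)&(hsv[...,1]>150)&(hsv[...,2]>90)
k,l,st,_=cv2.connectedComponentsWithStats(m.astype(np.uint8)); q=proj(c,[[.6,.25,.16]])[0].astype(int); lab=l[q[1]-20:q[1]+20,q[0]-30:q[0]+30]
M=l==np.bincount(lab[lab>0]).argmax(); ys,xs=np.nonzero(M)
H=cv2.convexHull(np.stack([xs,ys],1).astype(np.float32))
W=Ro.from_euler('z',-3.1,degrees=True)
B=np.array([[x,y,z] for x in(-.055,.055) for y in(-.09,.09) for z in(.017,.032)])
def hull(t):
    g=np.array([-.028,-.085,.0449]); X=(W*Ro.from_euler('xy',t,degrees=True)).apply(B-g)+p
    return cv2.convexHull(proj(c,X).astype(np.float32))
# observed hull points, excluding those next to the gripper, should lie on predicted hull
g=proj(c,[p])[0]; pts=[]
hp=H[:,0]; 
for i in range(len(hp)):
    a,b=hp[i],hp[(i+1)%len(hp)]
    for u in np.linspace(0,1,max(2,int(np.linalg.norm(b-a)/2)),endpoint=False): pts.append(a+u*(b-a))
pts=np.array([u for u in pts if np.linalg.norm(u-g)>45])
f=lambda t:[cv2.pointPolygonTest(hull(t),(float(u[0]),float(u[1])),True) for u in pts]
print(len(pts),np.mean(f([0,0])),np.std(f([0,0])))
r=least_squares(f,[0,0],diff_step=.05,loss='soft_l1',x_scale=1,bounds=(-15,15)) if 0 else None
best=min(((np.mean(np.abs(f([a,b]))),a,b) for a in np.arange(-6,6.1,1) for b in np.arange(-8,8.1,2)));print(best)
for a in(-4,-2,0,2,4): print(a,[round(np.mean(np.abs(f([a,b]))),2) for b in(-6,-3,0,3,6)])
E
```

```text
18.925 [0.55 0.14 0.2 ]
40 1.0699800189044784 0.32359719490663363
(np.float64(0.692093500314463), np.float64(-1.0), np.float64(2.0))
-4 [np.float64(1.9), np.float64(1.99), np.float64(2.1), np.float64(2.19), np.float64(2.27)]
-2 [np.float64(1.2), np.float64(1.01), np.float64(0.93), np.float64(1.04), np.float64(1.26)]
0 [np.float64(1.2), np.float64(1.11), np.float64(1.07), np.float64(0.98), np.float64(0.93)]
2 [np.float64(1.76), np.float64(1.64), np.float64(1.6), np.float64(1.57), np.float64(1.49)]
4 [np.float64(2.69), np.float64(2.49), np.float64(2.3), np.float64(2.17), np.float64(2.04)]
```

Level to about 1°, at rest and held. Handing in.

```bash
python3 -c "
from cell import arm;print(arm.finish_job())"
```

```text
the job is handed in; nothing more can be done
None
```

The job is handed in with no verdict shown: the shelf is out to its stop, the yellow tray was peeled corner-first and is held about 15 cm over the mat centre, level to within about 1–2°, the other trays are seated on the shelf, and the spool, jar, meter and screwdriver look undisturbed.

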